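# Arm the high-voltage box under its safety cover

### The arm

A 6-joint arm with a two-finger parallel gripper is mounted at the origin on a cart in front of the work surface, level with it; the furniture and walls round the work are solid. World frame = base frame: x ahead of the robot, y to its left, z up, the work surface at z = 0. Lengths are in m, angles in rad, forces in N, time in s.
With the tool pointing down it reaches from about 0.275 to 0.85 m from the base axis. Payload 5.2 kg.
Tool frame: the origin (TCP) lies on the centre line of the jaws, within the pads' length; the fingertips stand 19 mm ahead of it and the grasp point (between the pads) is the TCP; z points along the fingers, y is the line along which they close (so a half turn about z gives the same grasp; the last joint's range is limited). The gripper opens to 85 mm and grips with 20 to 120 N. Pads are 22 mm wide; open, the fingers measure 114 mm over their backs; the gripper's body (76 mm by 85 mm) begins 54 mm behind the grasp point. The pads swing forward as they close: fully open they stand 13 mm farther back than shut.
Start: joints at [1.108, 0.259, 1.535, -0, 1.348, -0.203], TCP at [0.141, 0.532, 0.25] pointing down, gripper open.
Joint ranges: [-3.14, 3.14], [-0.91, 2.08], [0.19, 2.58], [-1.22, 4.36], [0.22, 2.71], [-3.12, 3.12]. Speed limits (rad/s): [2.57, 2.57, 3.14, 3.14, 3.14, 3.14].

### API

Orientations are given as a unit quaternion [x, y, z, w].
In Python, from station import manip, optics, order gives the robot as it stands.
- The arm moves only by the shell command python3 -m jog 'ROWS' [FORCE]. ROWS is JSON, one flat list of numbers, 7 for each row, row after row: the shift along the world's x, y, z in cm, then the turn, a rotation vector about the world's x, y, z in degrees, then the opening, from 0 (shut) to 1 (fully open). In form: [x, y, z, wx, wy, wz, grip, x, y, z, wx, wy, wz, grip, ...]. A call has 1 to 8 rows; each row shifts and turns the commanded pose from where the row before left it; what a row does not reach is not made up. A row lasts 1/12 s, in which the tool goes at most 41.7 mm and 7.16 degrees, less where a joint would pass 70% of its speed; a pose out of reach is approached as far as the arm can. A call is refused whole if a number of a shift passes 4.17 or a number of a turn 7.16, either way. A call with a gripper value outside its range is refused whole. The fingers move at their own pace and stop on an object; FORCE is the grip in N (left out, the last holds). Time passes only in rows, so rows that do not move let the fingers close. It gives the time, the measured TCP pose, the force, the opening and the grip force at its end, in the units of the state.
- manip.get_obs(): the state, without advancing time (a new reading comes with each control period).
- optics.capture(name): name is "scene" or "top" or "wrist"; returns a dict with "pixels" (480x640x3 uint8, red, green, blue), "range_z" (480x640 float32, m along the optical axis (not along the pixel's ray), 0 where there is no reading), "fx", "fy", "cx", "cy" (pixels), "k1" (the pictures are not rectified: a ray, as slopes to the right and down, at radius r is drawn at 1 + k1 r^2 times it, then the intrinsics apply), "view" (4x4, takes a point from world to camera coordinates); the wrist camera has in their place "hand_eye" (4x4, takes a point from camera to tool coordinates, whose origin is the TCP and whose axes are the flange's). Camera axes: x right, y up, looking along -z (the intrinsics and any distortion apply to the point x, -y, -z); pixel columns grow to the right and rows downward; lengths in m; the calibration is good to about 2 mm. A picture is of the moment at which its call begins: read the wrist's pose just before it.
- order.hand_in(): hands the job in; it is judged then, once.
The state is a dict: "t": time; "q": joint angles; "qvel": joint speeds; "joint_torque": joint torques, N m; "position": TCP position; "eef_rot": TCP orientation; "contact_force": force on the tool from outside, world axes, zero at the start; "ft_torque": the same for the moment, N m; "gripper_width": opening from 0.0 (shut) to 1.0 (fully open); "gripper_force": force on a finger pad.
Only numpy, scipy, OpenCV 4.12 (cv2) and the standard library are available. Lean on these libraries where they do the work, as an engineer would, in place of code of your own. Each camera call takes 0.05 s, during which the arm holds its last target. There are 200 camera calls.

### The job

Arm the high-voltage box, which is the one with the ribbed white insulator behind its switch: swing up the hinged black safety cover, throw the toggle beneath it fully over to the other side (towards the insulator), then close the cover fully down over it again. Leave the cover of the other box, the one with two small metal connectors, shut.

Things in the scene. Friction and masses are not known exactly. Their poses are not given: they have to be found in the camera images.
- hv_box: Fixed aluminium switch box 124 x 68 x 42 mm on one of two silver instruments 46 mm high; black cover on its deck (z 42 mm), behind it an upright ribbed white insulator (22 mm thick, at x 57, top at z 82). Origin: centre line, underside of the box, which spans x -52 to 72; x towards the insulator (to the robot's right), z up. Its twin with two small metal connectors is on the other one.
- hv_cover (a joint): Its cover, rad: 0 shut; front end swings up and back, stop 1.9; stays where left (0.6 N at its front). Hinge along box y at x 14, z 60 mm (box frame). Shut: black shell open below, 34 mm wide, x -40 to 20, z 44 to flat top 78; 7 mm thumb lip at the foot of its front; hinge ears at x 14 out to y +-24. Deck beside it bare: pinch it across its width, it turns between the fingers.
- hv_toggle (a joint): Steel lever under that cover, rad: 0 to 0.1 off, leaning 26 degrees to the front (-x of the box); 0.9 on, at its stop, leaning 26 degrees to the rear. 27 mm long, 8 mm thick; pivot along box y at x -16, y 0, z 42 mm (box frame); tip at z 66, x -28 off, x -4 on. Stays where left; about 1 N at the tip moves it.
- aux_cover (a joint): Cover hinge of the twin box, rad: 0 shut, to be left so. That box has two small metal connectors (10 mm thick, 13 mm tall) behind its switch and no white insulator; otherwise it is the same. Obstacles for the arm: a black shelf rack stands behind the instruments, its left front post (about x 0.48 at its foot, x 0.6 at its top, y 0.21 m) just behind the left one, its shelf 0.37 m up.

How it is judged:
On the way, in this order (a step that is already met when the one before it is completed fails the run):
1. the high-voltage box's cover is swung up (past 50 degrees) (value of joint hv_cover above 0.87 rad), for 0.2 s.
2. the toggle beneath is thrown over to on (value of joint hv_toggle above 0.72 rad), for 0.2 s.
At the end, for the whole second after the job is handed in: The high-voltage box's toggle is on (within 0.18 rad of its stop at 0.9), its cover is closed again (within 0.15 rad of shut), and the other box's cover is shut (value of joint each of hv_cover, aux_cover below 0.15 rad and value of joint hv_toggle above 0.72 rad); the robot touches nothing.
It fails at once if the other box's cover is opened (value of joint aux_cover above 0.25 rad).
It also fails if it takes over 56 s, if anything falls off the work surface, if the arm or the gripper's body presses on something with over 40 N, if the wrist force passes 120 N, or if a joint passes its speed limit or range.

## Working session

There is one attempt and no reset: what is moved stays moved. The work goes in short steps, Python scripts to look and compute and a shell command to move; the robot and the scene stay as the last step left them, time stands still between calls to the robot, and variables do not carry over. Pictures are saved under pics/ and viewed, at most 10 in all, crops included, and the job is handed in when it is done.

```bash
mkdir -p pics; ls; cat > h.py <<'E'
import numpy as np, cv2, sys
from station import manip, optics, order
def cap(n,fn):
    o=manip.get_obs(); c=optics.capture(n); cv2.imwrite('pics/'+fn+'.png',c['pixels'][:,:,::-1]); 
    c['o']=o; np.save('pics/'+fn+'.npy',c,allow_pickle=True); return c
def load(fn): return np.load('pics/'+fn+'.npy',allow_pickle=True).item()
def world(c,u,v,w=1):
    z=c['range_z'][v-w:v+w+1,u-w:u+w+1]; z=z[z>0]
    z=np.median(z)
    d=cv2.undistortPoints(np.array([[[u,v]]],float),np.array([[c['fx'],0,c['cx']],[0,c['fy'],c['cy']],[0,0,1]]),np.array([c['k1'],0,0,0]))[0,0]
    p=np.array([d[0]*z,-d[1]*z,-z,1])
    if 'view' in c: return (np.linalg.inv(c['view'])@p)[:3]
    from scipy.spatial.transform import Rotation as R
    t=(c['hand_eye']@p)[:3]
    return R.from_quat(c['o']['eef_rot']).apply(t)+np.array(c['o']['position'])
E
python3 -c "
from h import *
a=cap('scene','s0');b=cap('top','t0')
cv2.imwrite('pics/both.png',cv2.resize(np.vstack([a['pixels'],b['pixels']])[:,:,::-1],(400,600)))
o=manip.get_obs();print(o['t'],o['position'],o['eef_rot'])"
```

```text
pics
0.1 [0.14106651 0.53114951 0.24954308] [ 1.29530409e-01  9.91575095e-01 -7.96436841e-04 -2.62710875e-04]
```

View pics/s0.png

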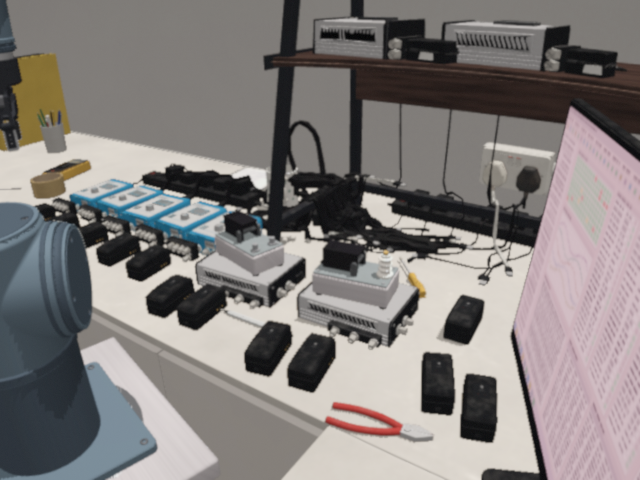

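View pics/t0.png

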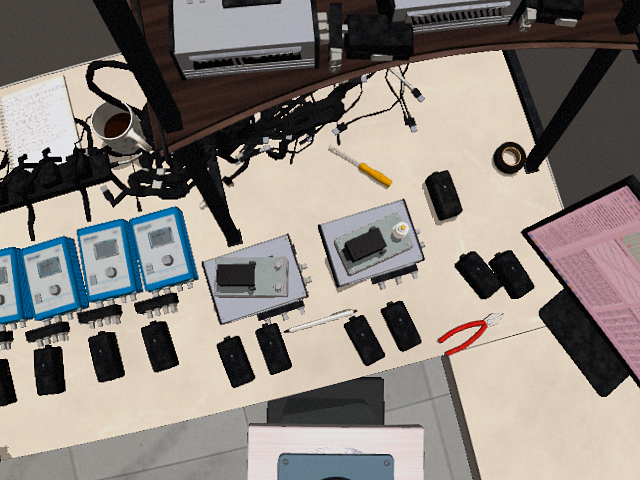

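The top view shows the HV box on the right, with its white insulator near (400,231) and its cover near (363,248). The twin is on the left with its cover near (236,275).

```bash
cat > a.py <<'E'
from h import *
c=load('t0')
pts=[]
for v in range(195,290):
    for u in range(315,428):
        if c['range_z'][v,u]>0: pts.append(np.r_[world(c,u,v,0),c['pixels'][v,u]])
P=np.array(pts)
for lo,hi,n in((.078,.098,'deck'),(.118,.14,'top')):
    m=P[(P[:,2]>lo)&(P[:,2]<hi)]
    r=cv2.minAreaRect(np.float32(m[:,:2]*1000)); print(n,len(m),np.median(m[:,2]),r,cv2.boxPoints(r))
m=P[(P[:,2]>.113)&(P[:,2]<.14)]
dark=m[m[:,3:].max(1)<90]; wh=m[m[:,3:].min(1)>150]
print('cover',np.median(dark[:,2]),cv2.minAreaRect(np.float32(dark[:,:2]*1000)),'ins',wh[:,:3].mean(0),len(wh))
print('cover', cv2.boxPoints(cv2.minAreaRect(np.float32(dark[:,:2]*1000))))
print(world(c,236,275),world(c,285,262), world(c,232,240))
E
python3 a.py
```

```text
deck 1782 0.0891530172979314 ((472.8999938964844, -58.65922546386719), (68.31285858154297, 123.47929382324219), 24.92365264892578) [[ 415.90683   -17.063251]
 [ 467.9423   -129.04294 ]
 [ 529.8932   -100.2552  ]
 [ 477.8577     11.724487]]
top 891 0.12518484269137364 ((474.5301208496094, -61.69062805175781), (34.27987289428711, 106.32696533203125), 24.712385177612305) [[ 436.7342     -20.561554 ]
 [ 481.1856    -117.15086  ]
 [ 512.32605   -102.8197   ]
 [ 467.87463     -6.2303925]]
cover 0.12529839866989922 ((464.0447692871094, -40.68915557861328), (43.87834167480469, 59.62528991699219), 24.612743377685547) ins [ 0.49220262 -0.10063022  0.12147014] 100
cover [[431.68243  -22.722473]
 [456.51538  -76.93042 ]
 [496.4071   -58.655838]
 [471.57416   -4.447891]]
[0.40949727 0.16905644 0.12388098] [0.43598346 0.09207757 0.08982247] [0.48266521 0.19372357 0.02187906]
```

```bash
python3 -m jog '[1.98,-3.48,0,0,0,-6.3,1, 1.98,-3.48,0,0,0,-6.3,1, 1.98,-3.48,0,0,0,-6.3,1, 1.98,-3.48,0,0,0,-6.3,1, 1.98,-3.48,0,0,0,-6.3,1, 1.98,-3.48,0,0,0,-6.3,1, 1.98,-3.48,0,0,0,-6.3,1, 1.98,-3.48,0,0,0,-6.1,1]' 20
python3 -m jog '[1.98,-3.48,0,0,0,0,1, 1.98,-3.48,0,0,0,0,1, 1.98,-3.48,0,0,0,0,1, 1.98,-3.48,0,0,0,0,1, 1.98,-3.48,0,0,0,0,1,1.98,-3.48,0,0,0,0,1, 1.98,-3.48,0,0,0,0,1,0,0,0,0,0,0,1]'
```

```text
t: 0.77
position: [0.2998, 0.2514, 0.2502]
eef_rot: [0.54, 0.842, -0.0, -0.0]
contact_force: [1.0, -0.1, -0.3]
gripper_width: 1.0
gripper_force: 0.0
t: 1.43
position: [0.4415, 0.0036, 0.2501]
eef_rot: [0.54, 0.841, -0.001, 0.002]
contact_force: [1.3, 0.2, 0.6]
gripper_width: 0.999
gripper_force: 0.0
```

```bash
python3 -m jog '[1.6,-2.9,0,0,0,0,1,0,0,0,0,0,0,1]' >/dev/null; cat > w.py <<'E'
from h import *
c=cap('wrist','w1'); print(c['o']['position'])
H=np.array([.4687,-.0496]);X=np.array([.4214,-.907]);Y=np.array([.907,.4214])
pts=[]
for v in range(0,480,3):
    for u in range(0,640,3):
        if c['range_z'][v,u]>0: pts.append(np.r_[world(c,u,v,0),c['pixels'][v,u]])
P=np.array(pts); d=np.c_[(P[:,:2]-H)@X,(P[:,:2]-H)@Y]
near=(np.abs(d[:,0])<.1)&(np.abs(d[:,1])<.06)
for lo,hi,n in((.08,.096,'deck'),(.117,.126+.006,'top')):
    k=near&(P[:,2]>lo)&(P[:,2]<hi); 
    if n=='top': k&=P[:,3:].max(1)<90
    print(n,k.sum(),np.median(P[k,2]),np.percentile(d[k],[.5,99.5],axis=0)*1000, cv2.minAreaRect(np.float32(P[k,:2]*1000)))
E
python3 w.py
```

```text
[ 0.45630885 -0.02321358  0.24999098]
deck 788 0.08926479445709538 [[-52.05000699 -33.00371764]
 [ 66.06475493  34.36811063]] ((472.4228515625, -55.72068786621094), (67.876953125, 118.67865753173828), 24.853652954101562)
top 465 0.12548139192632368 [[-40.59142281 -15.15065412]
 [ 51.15042235  17.75260881]] ((472.378662109375, -54.4769287109375), (32.746551513671875, 93.72599792480469), 23.89280128479004)
```

View pics/w1.png

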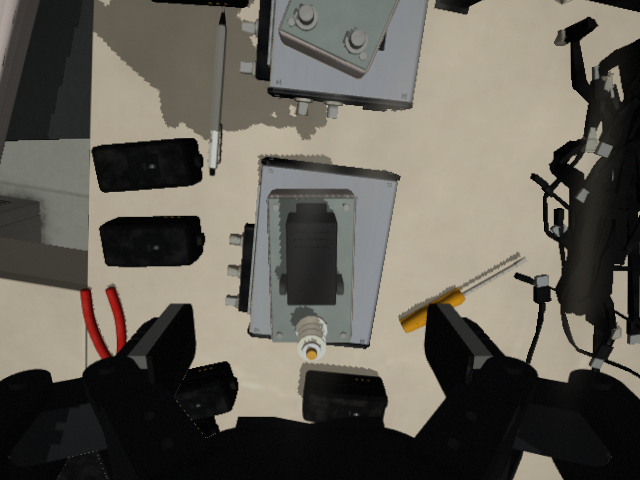

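The wrist view shows the HV box centred, with its cover at (311,255) and insulator at (312,340). The box frame agrees to about 1 mm, so I'm descending to grasp.

```bash
python3 -m jog '[0.18,-0.15,-4,0,0,0,1,0,0,-4,0,0,0,1,0,0,-3,0,0,0,1,0,0,-2,0,0,0,1,0,0,-0.6,0,0,0,1,0,0,0,0,0,0,0.8,0,0,0,0,0,0,0.6,0,0,0,0,0,0,0.5]' 20
python3 -m jog '[0,0,0,0,0,0,0.3,0,0,0,0,0,0,0.3,0,0,0,0,0,0,0.3,0,0,0,0,0,0,0.3]'
```

```text
t: 2.32
position: [0.4572, -0.0209, 0.1159]
eef_rot: [0.538, 0.843, 0.0, 0.001]
contact_force: [-0.4, 1.1, -0.1]
gripper_width: 0.603
gripper_force: 0.0
t: 2.65
position: [0.4567, -0.0212, 0.1159]
eef_rot: [0.538, 0.843, 0.0, 0.001]
contact_force: [-2.0, -0.3, 6.7]
gripper_width: 0.392
gripper_force: 25.4
```

```bash
python3 -m jog '[0.06,-0.13,0.46,0,0,0,0.3,0.06,-0.13,0.46,0,0,0,0.3,0.10,-0.21,0.42,0,0,0,0.3,0.10,-0.21,0.42,0,0,0,0.3,0.13,-0.29,0.36,0,0,0,0.3,0.13,-0.29,0.36,0,0,0,0.3,0.16,-0.35,0.29,0,0,0,0.3,0.16,-0.35,0.29,0,0,0,0.3]' 20
python3 -m jog '[0.18,-0.39,0.20,0,0,0,0.3,0.18,-0.39,0.20,0,0,0,0.3]'
```

```text
t: 3.32
position: [0.465, -0.0399, 0.1452]
eef_rot: [0.538, 0.843, 0.001, -0.001]
contact_force: [2.6, 5.5, -6.8]
gripper_width: 0.387
gripper_force: 21.2
t: 3.48
position: [0.4685, -0.0474, 0.1492]
eef_rot: [0.538, 0.843, 0.001, -0.001]
contact_force: [2.2, 6.5, -5.5]
gripper_width: 0.395
gripper_force: 20.9
```

Forces are small. I'm continuing the arc, then pausing and looking.

```bash
python3 -m jog '[0.2,-0.42,0.10,0,0,0,0.3,0.2,-0.42,0.10,0,0,0,0.3,0.2,-0.43,0,0,0,0,0.3,0.2,-0.43,0,0,0,0,0.3,0.2,-0.43,-0.09,0,0,0,0.3,0.2,-0.43,-0.09,0,0,0,0.3,0,0,0,0,0,0,0.3]' 20
python3 -c "
from h import *
c=cap('scene','s2'); cv2.imwrite('pics/s2c.png',cv2.resize(c['pixels'][180:350,260:460,::-1],None,fx=4,fy=3.5))"
```

```text
t: 4.07
position: [0.4808, -0.0739, 0.1499]
eef_rot: [0.538, 0.843, 0.0, -0.0]
contact_force: [0.2, 4.6, 0.5]
gripper_width: 0.395
gripper_force: 21.1
```

View pics/s2c.png

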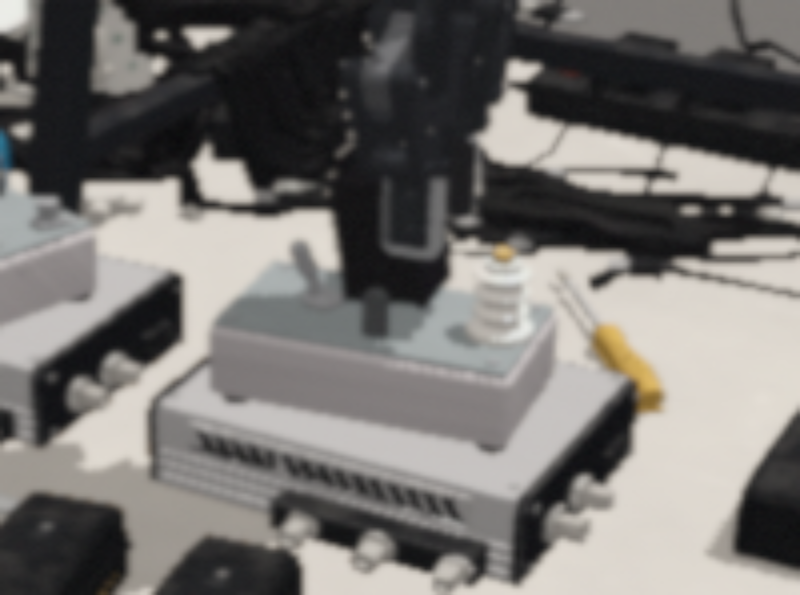

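Cover is upright and the toggle (at (305,265)) leans to the front. I'm releasing, rising, then closing the fingers and moving to the front.

```bash
python3 -m jog '[0,0,0,0,0,0,0.6,0,0,0,0,0,0,0.8,0,0,0,0,0,0,1,0,0,0,0,0,0,1,0,0,0,0,0,0,1,0,0,3,0,0,0,1,0,0,4,0,0,0,1,0,0,0,0,0,0,0.5]' 20
python3 -m jog '[-1.22,2.63,0,0,0,0,0,-1.22,2.63,0,0,0,0,0,-1.22,2.63,0,0,0,0,0,0,0,0,0,0,0,0,0,0,0,0,0,0,0,0,0,0,0,0,0,0,0,0,0,0,0,0,0]'
python3 - <<'E'
from h import *
c=cap('scene','s3'); cv2.imwrite('pics/s3c.png',cv2.resize(c['pixels'][180:350,260:460,::-1],None,fx=4,fy=3.5))
E
```

```text
t: 4.78
position: [0.4841, -0.0753, 0.2257]
eef_rot: [0.538, 0.843, 0.001, 0.006]
contact_force: [0.7, -0.1, 1.0]
gripper_width: 0.884
gripper_force: 0.0
t: 5.37
position: [0.4447, 0.0042, 0.2192]
eef_rot: [0.538, 0.843, -0.0, 0.0]
contact_force: [-0.6, -0.5, -0.1]
gripper_width: -0.0
gripper_force: 0.0
```

View pics/s3c.png

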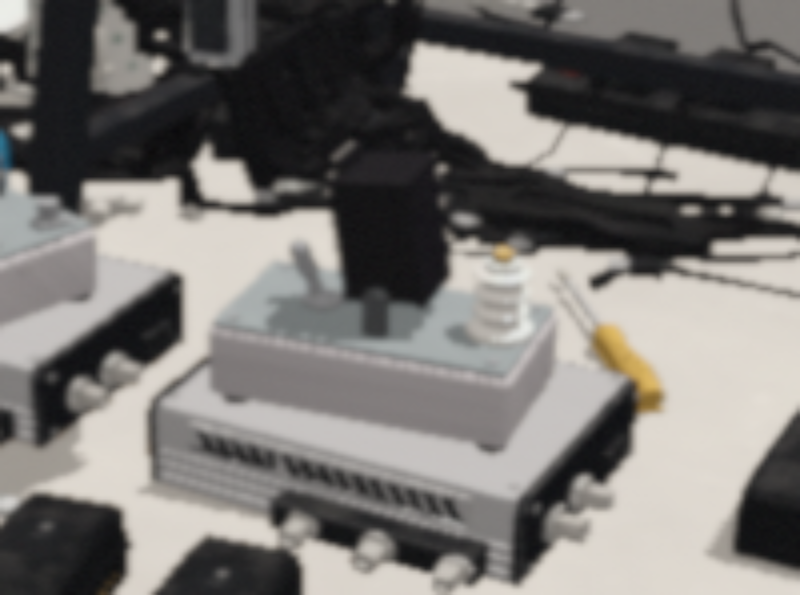

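```bash
python3 -m jog '[0,0,-4,0,0,0,0,0,0,-3.6,0,0,0,0,0,0,-2,0,0,0,0,0,0,0,0,0,0,0,0.42,-0.9,0,0,0,0,0,0.21,-0.45,0,0,0,0,0,0.21,-0.45,0,0,0,0,0,0.21,-0.45,0,0,0,0,0]'
python3 -m jog '[0.21,-0.45,0,0,0,0,0,0.21,-0.45,0,0,0,0,0,0.1,-0.22,0,0,0,0,0,0,0,0,0,0,0,0]'
```

```text
t: 6.08
position: [0.4561, -0.0186, 0.1247]
eef_rot: [0.538, 0.843, 0.001, 0.001]
contact_force: [-0.7, 1.1, 1.3]
gripper_width: -0.001
gripper_force: 0.6
t: 6.42
position: [0.4601, -0.0287, 0.1235]
eef_rot: [0.538, 0.843, 0.001, -0.0]
contact_force: [1.4, 2.8, 3.5]
gripper_width: 0.002
gripper_force: 2.1
```

```bash
python3 -m jog '[0.08,-0.18,0,0,0,0,0,0.04,-0.09,0,0,0,0,0,0,0,0,0,0,0,0,0,0,0,0,0,0,0]'
```

```text
t: 6.75
position: [0.4603, -0.0293, 0.1234]
eef_rot: [0.538, 0.843, 0.001, -0.001]
contact_force: [-1.4, 11.0, 7.4]
gripper_width: -0.005
gripper_force: 5.9
```

The force rose without motion, so the toggle is at its stop. Backing off and up, opening, and looking.

```bash
python3 -m jog '[-0.5,1.08,0,0,0,0,0,-0.5,1.08,0,0,0,0,0,0,0,3,0,0,0,0,0,0,4,0,0,0,0.5,0,0,3.2,0,0,0,1,0,0,0,0,0,0,1,0,0,0,0,0,0,1]'
python3 - <<'E'
from h import *
c=cap('scene','s4'); cv2.imwrite('pics/s4c.png',cv2.resize(c['pixels'][180:350,260:460,::-1],None,fx=4,fy=3.5))
E
```

```text
t: 7.33
position: [0.4518, -0.0098, 0.2269]
eef_rot: [0.538, 0.843, 0.0, 0.002]
contact_force: [0.1, 0.5, -0.2]
gripper_width: 0.562
gripper_force: 0.0
```

View pics/s4c.png

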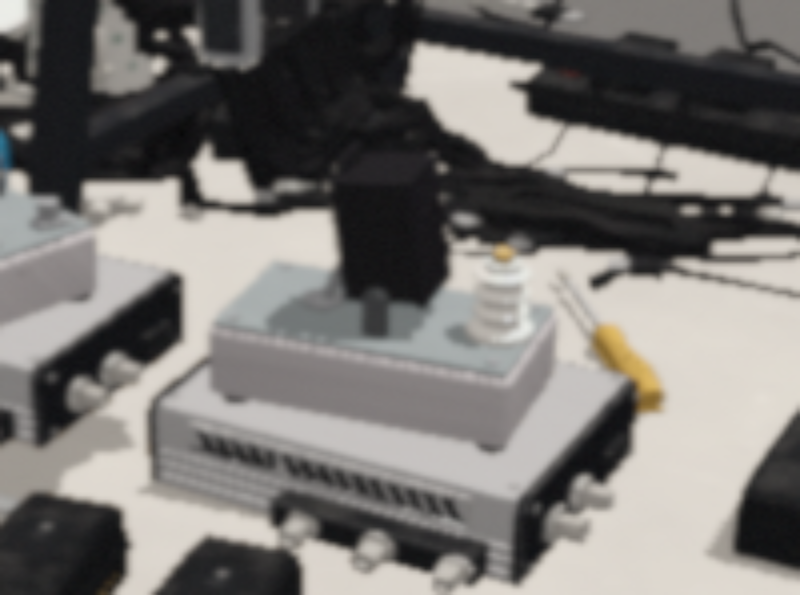

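The toggle now leans to the rear, hidden behind the cover. I'm going back over the cover to re-grasp it.

```bash
python3 -m jog '[0.97,-2.14,0,0,0,0,1,0.97,-2.14,0,0,0,0,1,0.97,-2.14,0,0,0,0,1,0,0,0,0,0,0,1,0,0,-3,0,0,0,1,0,0,-3,0,0,0,1,0,0,-1.7,0,0,0,1,0,0,0,0,0,0,0.7]' 20
python3 -m jog '[0,0,0,0,0,0,0.3,0,0,0,0,0,0,0.3,0,0,0,0,0,0,0.3,0,0,0,0,0,0,0.3,0,0,0,0,0,0,0.3,0,0,0,0,0,0,0.3]'
```

```text
t: 8.05
position: [0.4758, -0.0721, 0.1428]
eef_rot: [0.538, 0.843, -0.001, -0.006]
contact_force: [-1.1, 0.4, -0.3]
gripper_width: 0.886
gripper_force: 0.0
t: 8.55
position: [0.481, -0.0742, 0.1494]
eef_rot: [0.538, 0.843, 0.0, 0.001]
contact_force: [0.7, 0.9, 6.1]
gripper_width: 0.393
gripper_force: 24.5
```

```bash
python3 -m jog '[-0.2,0.43,0.09,0,0,0,0.3,-0.2,0.43,0.09,0,0,0,0.3,-0.2,0.43,0,0,0,0,0.3,-0.2,0.43,0,0,0,0,0.3,-0.2,0.42,-0.1,0,0,0,0.3,-0.2,0.42,-0.1,0,0,0,0.3,-0.18,0.39,-0.2,0,0,0,0.3,-0.18,0.39,-0.2,0,0,0,0.3]' 20
python3 -m jog '[-0.16,0.35,-0.29,0,0,0,0.3,-0.16,0.35,-0.29,0,0,0,0.3,-0.13,0.29,-0.36,0,0,0,0.3,-0.13,0.29,-0.36,0,0,0,0.3,-0.10,0.21,-0.42,0,0,0,0.3,-0.10,0.21,-0.42,0,0,0,0.3,-0.06,0.13,-0.4,0,0,0,0.3,0,0,0,0,0,0,0.3]'
```

```text
t: 9.22
position: [0.4664, -0.0425, 0.1455]
eef_rot: [0.538, 0.843, -0.001, 0.003]
contact_force: [2.1, -6.3, 4.1]
gripper_width: 0.392
gripper_force: 26.1
t: 9.88
position: [0.4573, -0.023, 0.1194]
eef_rot: [0.538, 0.843, 0.0, 0.002]
contact_force: [2.0, -2.4, 2.9]
gripper_width: 0.395
gripper_force: 29.2
```

```bash
python3 -m jog '[-0.06,0.13,-0.36,0,0,0,0.3,0,0,-0.1,0,0,0,0.3,0,0,0,0,0,0,0.3]'
```

```text
t: 10.13
position: [0.4567, -0.0217, 0.1151]
eef_rot: [0.538, 0.843, 0.0, 0.002]
contact_force: [1.2, -0.7, 5.1]
gripper_width: 0.39
gripper_force: 30.0
```

```bash
python3 -m jog '[0,0,0,0,0,0,0.6,0,0,0,0,0,0,0.8,0,0,0,0,0,0,1,0,0,0,0,0,0,1,0,0,0,0,0,0,1,0,0,4,0,0,0,1,0,0,4,0,0,0,1,0,0,4,0,0,0,1]'
python3 -m jog '[-1,2,1.5,0,0,0,1,0,0,0,0,0,0,1,0,0,0,0,0,0,1]'
python3 - <<'E'
from h import *
c=cap('scene','s5'); cv2.imwrite('pics/s5c.png',cv2.resize(c['pixels'][180:350,260:460,::-1],None,fx=4,fy=3.5))
c=cap('wrist','w5')
H=np.array([.4695,-.0492]);X=np.array([.4214,-.907]);Y=np.array([.907,.4214])
L=[]
for v in range(0,480,3):
    for u in range(0,640,3):
        if c['range_z'][v,u]>0:
            p=world(c,u,v,0);x,y=(p[:2]-H)@X*1e3,(p[:2]-H)@Y*1e3
            if -38<x<14 and abs(y)<13 and .11<p[2]<.15: L.append((x,p[2]*1e3))
L=np.array(L);s=np.polyfit(L[:,0],L[:,1],1);print(len(L),s,np.polyval(s,-35))
E
```

```text
t: 10.8
position: [0.4545, -0.0208, 0.2347]
eef_rot: [0.538, 0.843, -0.0, -0.001]
contact_force: [1.3, 0.7, -0.4]
gripper_width: 1.002
gripper_force: 0.0
t: 11.05
position: [0.4455, -0.0007, 0.2495]
eef_rot: [0.537, 0.843, 0.0, 0.001]
contact_force: [-0.6, 0.2, 0.2]
gripper_width: 1.0
gripper_force: 0.0
302 [-1.30205533e-02  1.25499578e+02] 125.95529719660846
```

View pics/s5c.png

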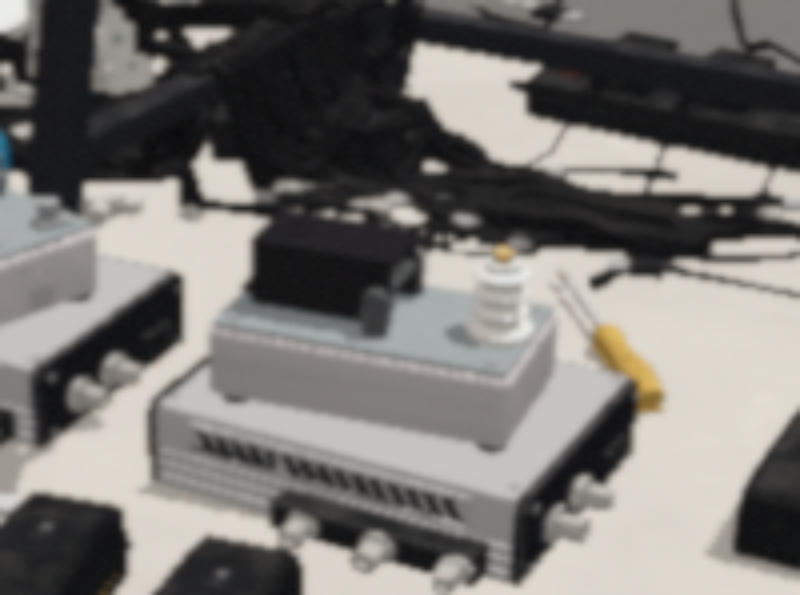

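The picture shows the cover flat at (335,265), and the depth fit gives a tilt of about 0.01 rad, so it is shut. The gripper is clear.

```bash
python3 -c "
from station import order; print(order.hand_in())"
```

```text
the job is handed in; nothing more can be done
None
```

I swung the HV box's cover up, pushed its toggle over to its stop, shut the cover again (about 0.01 rad of tilt measured) and handed the job in at about 11 s. The twin box was never touched, and the hand-in gave no verdict.

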